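Refit the projector's control board and clamp it to the first click

ROBOT

A 7-joint arm with a two-finger parallel gripper is mounted at the origin on the work surface. World frame = base frame: x ahead of the robot, y to its left, z up, the work surface at z = 0. Lengths are in m, angles in rad, forces in N, time in s.
With the tool pointing down it reaches from about 0.35 to 0.9 m from the base axis. Payload 19.9 kg.
Tool frame: the origin (TCP) lies between the finger pads; the fingertips stand 19 mm ahead of it and the grasp point (between the pads) is the TCP; z points along the fingers, y is the direction in which the jaws open and shut (so a half turn about z gives the same grasp; the last joint's range is limited). The gripper opens to 94 mm and grips with 3 to 60 N. Pads are 16 mm wide; open, the fingers measure 119 mm over their backs; the gripper's body (75 mm by 177 mm) begins 78 mm behind the grasp point.
Start: joints at [1.151, 0.417, -0.01, 1.614, 0.005, 1.111, -0.053], TCP at [0.231, -0.581, 0.224] pointing down, gripper open.
Joint ranges: [-2.81, 2.81], [-0.39, 2.02], [-1.27, 1.25], [0.06, 2.57], [-1.19, 4.33], [0.19, 2], [-2.82, 2.82]. Speed limits (rad/s): [1.89, 1.89, 2.39, 2.39, 3.01, 3.01, 3.01].

INTERFACE

Orientations are given as a 3x3 rotation matrix whose columns are the frame's x, y, z axes.
In Python, from rig import robot gives the robot as it stands. Calls block until the motion is done:
- robot.move_ptp(position, orientation): joint-space move of the TCP to a pose.
- robot.move_linear(position, velocity=0.15, frame=None, threshold=None): straight line of the TCP; frame=None keeps the orientation; velocity is the mean speed in m/s. With threshold (N) it stops when the force on the tool has changed by that much, and returns True; else False.
- robot.goto_joints(angles): joint-space move.
- robot.gripper_to(opening): finger opening in m; the grip force is fixed at half the most; returns when the fingers have stopped.
- robot.pause(seconds).
- robot.ik(position, orientation): joint angles nearest the present ones, or None.
- robot.get_state(): the state.
- robot.grab_frame(name): name is "scene" or "top"; returns the picture (420x560x3 uint8, red, green, blue); there is no depth.
- robot.camera_info(name): a dict with "fx", "fy", "cx", "cy" (pixels), "rvec" (rotation vector, rad) and "tvec" (3), from world to camera coordinates, as OpenCV has them. Camera axes: x right, y down, z forward; pixel columns grow to the right and rows downward; lengths in m; the calibration is good to about 2 mm. A picture is of the moment at which its call begins. camera_info takes no time and is no camera call.
A pose or a line that the arm cannot do raises robot.PlanningError and nothing moves.
- robot.sign_off(): hands the job in, once; it reports no verdict.
The state is a dict: "time": time; "qpos": joint angles; "joint_vel": joint speeds; "effort": joint torques, N m; "ee_pos": TCP position; "tool_rot": TCP orientation; "force": force on the tool from outside, world axes, zero at the start; "moment": the same for the moment, N m; "opening": finger opening in m.
Only numpy, scipy, OpenCV 4.12 (cv2) and the standard library are available. Lean on these libraries where they do the work, as an engineer would, in place of code of your own. Each camera call takes 0.05 s, during which the arm holds its last target.

TASK

Refit the control board in the open projector chassis: press it down on its snap standoffs until its left and right sides have both clicked home. Then tighten the edge clamp beside it by swinging its red-gripped lever clockwise (seen from above) until the torque clutch clicks, stop at the first click, and let go. Leave the screwdriver, film reel and spray can alone.

Things in the scene. Friction and masses are not known exactly. Their poses are not given: they have to be found in the camera images.
- chassis: fixed grey-green tray, 170 mm (x) by 360 mm (y), rim 18 mm high; origin: centre of its underside on the bench, z up; yaw within 0.3 rad. Green circuit board, 110 x 116 x 3 mm, centred at chassis (0, 90 mm) over white barbed standoffs at x -45 and 45, y 140 (left pair) and 40 mm (right pair); parts on it up to 19 mm tall. Grey clamp housing 70 x 70 mm, 48 mm high, at (0, -100 mm), its jaw against the board's rail
- left_pad (a point): centre of the white bare pad (36 mm along chassis x, 28 mm along y) on top of the board between the two left standoffs, at chassis (0, 124 mm); 33 mm above the bench at the start, 23 mm once that side is home
- right_pad (a point): the same pad between the two right standoffs, at chassis (0, 56 mm); an aluminium heat-sink rail, up to 19 mm above the board, begins 24 mm to the right of it
- board_left (a joint): how far the left side has gone down: 0 = up on the barbs, 0.1 rad = fully home, 10 mm lower. Pressed down on the left pad it gives way at 7 to 9 N; past halfway it snaps home and stays. Let go earlier, it rises again. The sides move independently
- board_right (a joint): the same for the right side of the board, pressed on the right pad
- clamp_axis (a point): point on the vertical turning axis of the clamp's lever, 95 mm above the bench, at the height of lever_grip
- lever_grip (a point): middle of the upright round red grip (22 mm diameter, from 69 to 115 mm above the bench) at the end of a steel lever, 100 mm from its axis; arm 60 to 69 mm above the bench. It starts pointing between chassis +x and 1.1 rad clockwise of it. Swung clockwise from above it drags lightly (3 N) until the clamp is tight, after an unmarked 0.6 to 1.1 rad; then the clutch resists
- clutch (a joint): slip of the lever over the black disc under it: 0 until tight (yellow pointer, opposite the arm, at the white mark). Then it resists with up to 9.5 N at the grip and springs back if let go, until past 0.2 rad it snaps on by itself to 0.4 rad (green mark) and stays: the first click. Forced on, it resists as before and past 0.6 rad clicks again to 0.8 rad (red mark): overtightened
- screwdriver: loose screwdriver with red handle, 190 mm long, lying beyond the chassis (+x); leave it
- reel: loose grey film reel, 120 mm diameter, 19 mm high, lying flat beyond the chassis; leave it
- spray: small loose spray can, 54 mm diameter, 100 mm high, standing left of the chassis; leave it

How it is judged:
By the outcome, as a careful person would: the job done as asked, in the order asked, and still so for the second after the job is handed in, with the robot touching nothing.
It also fails if it takes over 59 s, if anything falls off the work surface, if the arm or the gripper's body presses on something with over 40 N, if the wrist force passes 120 N, or if a joint passes its speed limit or range.

## Working session

There is one attempt and no reset: what is moved stays moved. The work goes in short steps, each a Python script; the robot and the scene stay as the last script left them, time stands still between calls to the robot, and variables do not carry over. Pictures are saved under pics/ and viewed, and the job is handed in when it is done.

```bash
ls; mkdir -p pics
python3 - <<'E'
from rig import robot
import cv2
for n in ("scene","top"):
    im=robot.grab_frame(n); cv2.imwrite(f"pics/{n}0.png",im[:,:,::-1]); print(robot.camera_info(n))
s=robot.get_state();print(s['time'],s['ee_pos'],s['tool_rot'],s['force'])
E
```

```text
pics
{'fx': 488.95063148997326, 'fy': 488.95063148997326, 'cx': 276.7189843723065, 'cy': 210.4084102771891, 'rvec': array([ 1.99248757,  0.96331983, -0.50365413]), 'tvec': array([-0.52683029, -0.16709336,  1.17408861])}
{'fx': 439.2798821680126, 'fy': 439.2798821680126, 'cx': 285.92516670717686, 'cy': 210.23449090201683, 'rvec': array([ 2.17762691, -2.17769538,  0.10279502]), 'tvec': array([0.17168301, 0.64193704, 0.73506117])}
0.1 [ 0.23040322 -0.58065401  0.22391658] [[ 9.29474449e-01  3.68886173e-01 -4.90581889e-04]
 [ 3.68886484e-01 -9.29473970e-01  9.49154558e-04]
 [-1.05853103e-04 -1.06318394e-03 -9.99999429e-01]] [-0.25238998 -0.56556645 -0.20410007]
```

View pics/scene0.png

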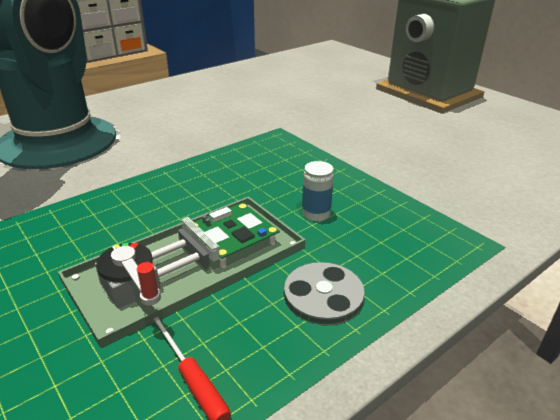

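View pics/top0.png

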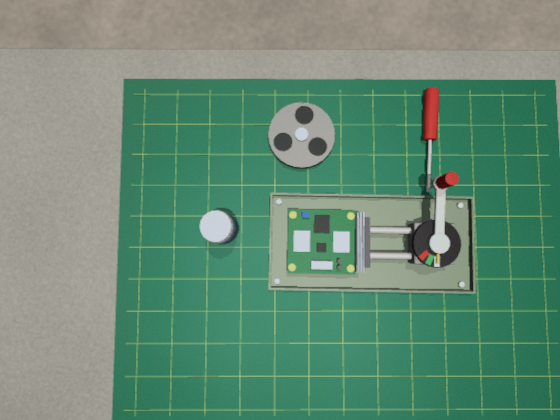

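The top view shows the board's white pads near (302,241) and (341,242), the lever grip near (450,179), and the hub near (440,243). I'll enlarge that area.

Run:
```python
import cv2
im=cv2.imread('pics/top0.png')
cv2.imwrite('pics/c1.png',cv2.resize(im[180:300,262:382],None,fx=5,fy=5,interpolation=cv2.INTER_CUBIC))
cv2.imwrite('pics/c2.png',cv2.resize(im[165:301,380:484],None,fx=4.4,fy=4.4,interpolation=cv2.INTER_CUBIC))
```

```text
(no output)
```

View pics/c1.png

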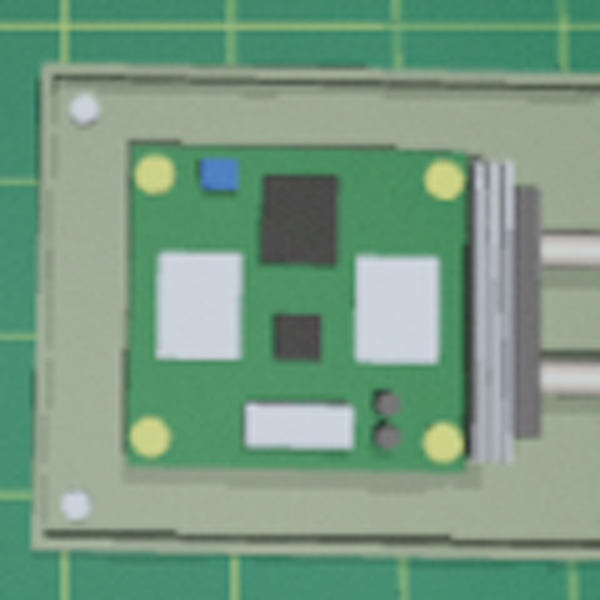

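View pics/c2.png

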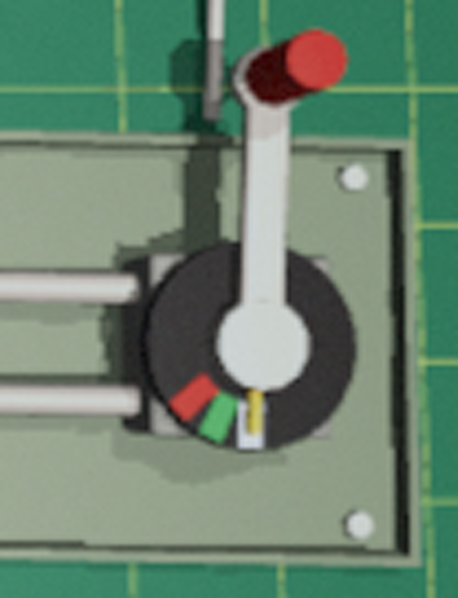

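```bash
cat > h.py <<'E'
from rig import robot
import numpy as np, cv2
def ray(n,u,v,z):
    c=robot.camera_info(n);R,_=cv2.Rodrigues(c['rvec']);t=c['tvec']
    d=R.T@np.array([(u-c['cx'])/c['fx'],(v-c['cy'])/c['fy'],1]);o=-R.T@t
    return o+d*(z-o[2])/d[2]
def proj(n,P):
    c=robot.camera_info(n);K=np.array([[c['fx'],0,c['cx']],[0,c['fy'],c['cy']],[0,0,1.]])
    return cv2.projectPoints(np.array(P,float).reshape(-1,3),c['rvec'],c['tvec'],K,None)[0].reshape(-1,2)
E
python3 - <<'E'
from h import *
pts=[((270.6,193),.018,(85,180)),((268.4,289.6),.018,(-85,180)),((473.6,196.8),.018,(85,-180)),((475.5,292.7),.018,(-85,-180)),((301.8,241.2),.033,(0,124)),((341.6,242),.033,(0,56))]
W=np.array([ray('top',*p,z)[:2] for p,z,_ in pts]);C=np.array([c for *_,c in pts])/1000
a,b=C-C.mean(0),W-W.mean(0)
yaw=np.arctan2((a[:,0]*b[:,1]-a[:,1]*b[:,0]).sum(),(a*b).sum())
R=np.array([[np.cos(yaw),-np.sin(yaw)],[np.sin(yaw),np.cos(yaw)]]);t=W.mean(0)-R@C.mean(0)
print(yaw,t);print((W-(C@R.T+t))*1000)
f=lambda x,y:R@np.array([x,y])+t
print('pads',f(0,.124),f(0,.056),'clamp',f(0,-.1))
print('hub',ray('top',439.8,243.4,.072))
g=ray('top',452,178.4,.115);g2=ray('top',441.8,183.2,.069);print('grip',g,g2)
q=np.append(f(0,-.1),.07);print(np.linalg.norm(g[:2]-q[:2]),'angle rel chassis',np.arctan2(*(g-q)[1::-1])-yaw, np.arctan2(*(g2-q)[1::-1])-yaw)
L=[(*f(0,.124),.033),(*f(0,.056),.033),(g[0],g[1],.115),(*f(0,-.1),.072),(*f(85e-3,.18),.018),(*f(85e-3,-.18),.018)]
im=robot.grab_frame('scene')[:,:,::-1].copy()
for u,v in proj('scene',L): print(u,v); cv2.circle(im,(int(u),int(v)),2,(255,0,255),-1)
cv2.imwrite('pics/s1.png',cv2.resize(im[180:360,40:330],None,fx=2.7,fy=2.7,interpolation=cv2.INTER_CUBIC))
E
```

```text
-0.017321415871366014 [0.5860067  0.02053059]
[[-6.44104414e-01 -3.30948576e-01]
 [ 6.11016036e-01  5.00471183e-02]
 [-1.05827046e+00  2.88276794e-01]
 [ 1.29684389e+00  5.09834099e-01]
 [-1.15867204e-03 -7.28664350e-02]
 [-2.04326376e-01 -4.44343000e-01]]
pads [0.58815444 0.14451199] [0.58697665 0.07652219] clamp [ 0.58427464 -0.07945441]
hub [ 0.58378658 -0.07894594  0.072     ]
grip [ 0.68383667 -0.08586988  0.115     ] [ 0.68331993 -0.0864815   0.069     ]
0.09976851095519229 angle rel chassis -0.04702652402881262 -0.05350818986451687
249.601456743433 219.39428166359892
216.17286377092245 233.60417639706134
145.53908586107724 265.42501612775686
123.25769122059495 251.0451772551385
305.4746999896656 238.10347199823389
98.80555390982195 337.85536920979877
```

View pics/s1.png

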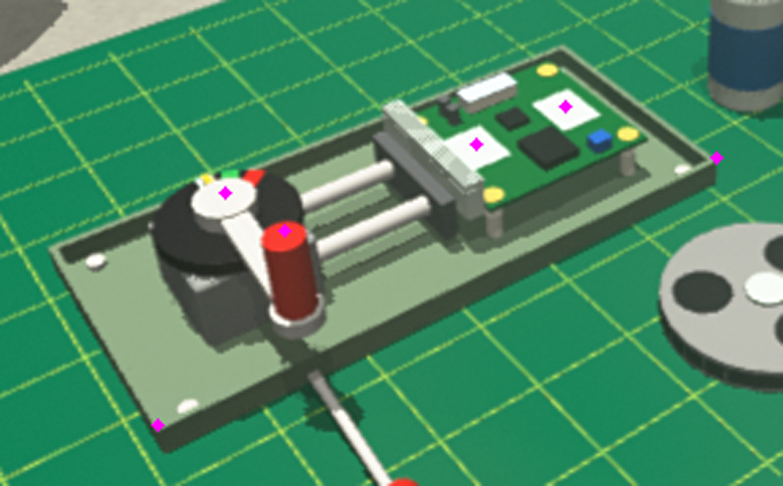

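```bash
cat >> h.py <<'E'
YAW=-0.0173; T=np.array([.5860,.0205])
Rc=np.array([[np.cos(YAW),-np.sin(YAW)],[np.sin(YAW),np.cos(YAW)]])
ch=lambda x,y:Rc@np.array([x,y])+T
AX=ch(0,-.1)
def ori(a): # tool y at world angle a, tool z down
    c,s=np.cos(a),np.sin(a); return np.array([[-0+s*-1,c,0],[c,s,0],[0,0,-1.]])
E
python3 - <<'E'
from h import *
print(np.linalg.det(ori(.3)))
p=ch(0,.124)
for a in (YAW,YAW+np.pi): 
    q=robot.ik([*p,.2],ori(a)); print(None if q is None else np.round(q,2))
# lever arc options
for th in (0,-.5,-1,-1.5,-2.0):
    for k in (0,1):
        a=YAW+th+np.pi/2+k*np.pi
        g=AX+.1*np.array([np.cos(YAW+th),np.sin(YAW+th)])
        q=robot.ik([*g,.1],ori(a)); print(th,k,None if q is None else np.round(q,2))
E
```

```text
0.9999999999999999
[ 0.28  0.52 -0.77  1.67  0.39  1.12 -0.62]
[ 0.46  0.65 -1.08  1.66  0.61  1.21  2.36]
0 0 [ 0.53  0.76 -0.69  1.52  0.53  1.06  1.26]
0 1 [ 0.22  0.66 -0.21  1.53  0.16  0.97 -1.63]
-0.5 0 [ 0.58  0.74 -0.66  1.53  0.5   1.04  0.84]
-0.5 1 [ 0.2   0.65 -0.08  1.55  0.06  0.95 -1.99]
-1 0 [ 0.62  0.68 -0.6   1.61  0.44  0.99  0.43]
-1 1 [ 0.19  0.6   0.02  1.62 -0.02  0.91 -2.37]
-1.5 0 [ 0.61  0.59 -0.49  1.72  0.34  0.91  0.03]
-1.5 1 [ 0.15  0.54  0.13  1.74 -0.09  0.86 -2.77]
-2.0 0 [ 0.58  0.5  -0.42  1.85  0.26  0.84 -0.42]
-2.0 1 [ 1.04  0.74 -1.09  1.84  0.76  1.05  2.34]
```

Run:
```python
from h import *
robot.gripper_to(0.0)
p=ch(0,.124)
robot.move_ptp([*p,.14],ori(YAW))
robot.move_linear([*p,.033+.019+.006],velocity=.12)
s=robot.get_state();print(s['time'],s['opening'],s['ee_pos'],s['force'])
f0=s['force'][2]
for z in np.arange(.033,.0185,-.002):
    hit=robot.move_linear([*p,z+.019],velocity=.02,threshold=18)
    s=robot.get_state();print(round(s['time'],2),hit,round(s['ee_pos'][2]-.019,4),np.round(s['force']-[0,0,f0],1))
    if hit: break
robot.move_linear([*p,.06+.019],velocity=.12)
print(robot.get_state()['time'])
im=robot.grab_frame('scene')[:,:,::-1]; cv2.imwrite('pics/s2.png',cv2.resize(im[100:320,100:330],None,fx=2.7,fy=2.7))
```

```text
5.2583 0.000722981817156811 [0.58849535 0.14473542 0.05859174] [0.55078102 0.46974736 0.00403127]
5.71 False 0.0332 [-0.5 -0.4  3.6]
5.96 False 0.0309 [0.2 0.  0.9]
6.21 False 0.0288 [-0.4 -0.3 -0.3]
6.46 False 0.0269 [-0.4 -0.4 -0.1]
6.71 False 0.0252 [ 0.3 -0.5  4.8]
6.96 False 0.0237 [-3.  -2.9 14.4]
7.21 False 0.0225 [-7.9 -4.4 28.7]
7.46 False 0.0214 [-10.4  -6.9  45. ]
7.95
```

View pics/s2.png

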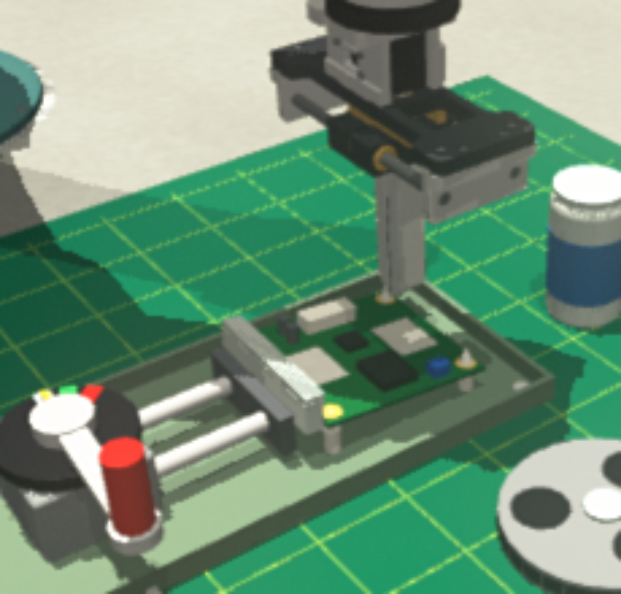

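The left side is down: white barbs now stand above the board at crop (388,297) and (465,358), and there was a hard stop at about 24 mm. Next is the right side, with a tighter force stop.

Run:
```python
from h import *
p=ch(0,.056)
robot.move_linear([*p,.06+.019],velocity=.12)
robot.move_linear([*p,.033+.019+.005],velocity=.12)
f0=robot.get_state()['force'][2];print(f0)
for z in np.arange(.033,.0205,-.002):
    hit=robot.move_linear([*p,z+.019],velocity=.02,threshold=18)
    s=robot.get_state();f=s['force'][2]-f0;print(round(s['time'],2),hit,round(s['ee_pos'][2]-.019,4),np.round(s['force']-[0,0,f0],1))
    if hit or f>16: break
robot.move_linear([*p,.15],velocity=.15)
q=AX+.1*np.array([np.cos(YAW-.05),np.sin(YAW-.05)])
print(robot.get_state()['time'])
im=robot.grab_frame('scene')[:,:,::-1]; cv2.imwrite('pics/s3.png',cv2.resize(im[100:320,100:330],None,fx=2.7,fy=2.7))
```

```text
0.2481861056046
9.45 False 0.0331 [0.5 0.2 0.4]
9.7 False 0.0312 [-0.2  1.3  3.4]
9.95 False 0.0289 [-0.3  0.  -1. ]
10.2 False 0.0268 [-0.1  0.2  0.2]
10.45 False 0.0249 [-0.5  0.7 -0.2]
10.7 False 0.0229 [ 0.4 -0.   0. ]
10.95 False 0.0222 [-5.8 -1.9 22.2]
11.8333
```

View pics/s3.png

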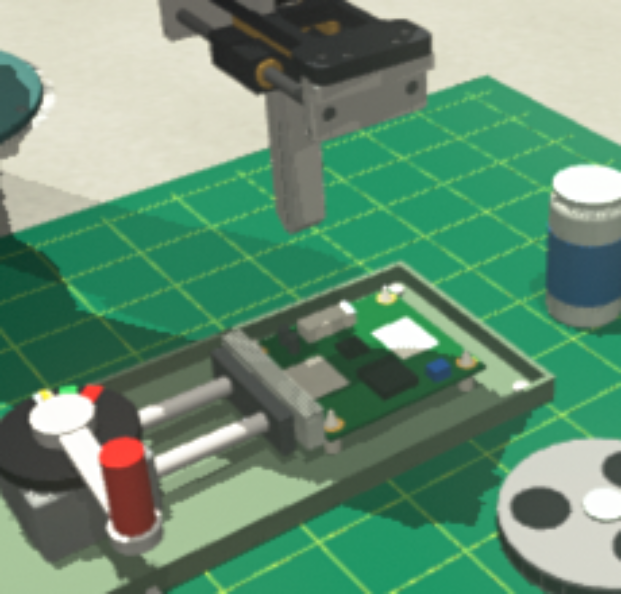

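Barbs now show on the right side too, at crop (333,420), and the stop was at 23 mm. The left stop felt softer and about 2 mm higher, so I'll touch it again to check.

```bash
python3 - <<'E'
from h import *
p=ch(0,.124)
robot.move_linear([*p,.15-.08],velocity=.15)
robot.move_linear([*p,.028+.019],velocity=.1)
f0=robot.get_state()['force'][2]
for z in np.arange(.026,.0205,-.001):
    hit=robot.move_linear([*p,z+.019],velocity=.02,threshold=18)
    s=robot.get_state();f=s['force'][2]-f0;print(round(s['time'],2),hit,round(s['ee_pos'][2]-.019,4),np.round(s['force']-[0,0,f0],1))
    if hit or f>16: break
robot.move_linear([*p,.16],velocity=.18)
print(robot.get_state()['time'])
for n in ('top','scene'):
  im=robot.grab_frame(n)[:,:,::-1]; cv2.imwrite(f'pics/{n}4.png',im)
E
python3 -c "
import cv2
im=cv2.imread('pics/scene4.png');cv2.imwrite('pics/s4c.png',cv2.resize(im[190:290,170:320],None,fx=5,fy=5,interpolation=2))"
```

```text
13.37 False 0.0262 [ 0.3 -0.9  0.2]
13.62 False 0.0251 [ 0.1 -0.2  0.4]
13.87 False 0.0239 [-0.2 -1.   0.2]
14.12 False 0.0231 [-0.1 -0.2  1.6]
14.37 False 0.0225 [-1.7 -0.6  9.2]
14.62 False 0.0217 [-3.1 -1.7 12.6]
15.4333
```

View pics/s4c.png

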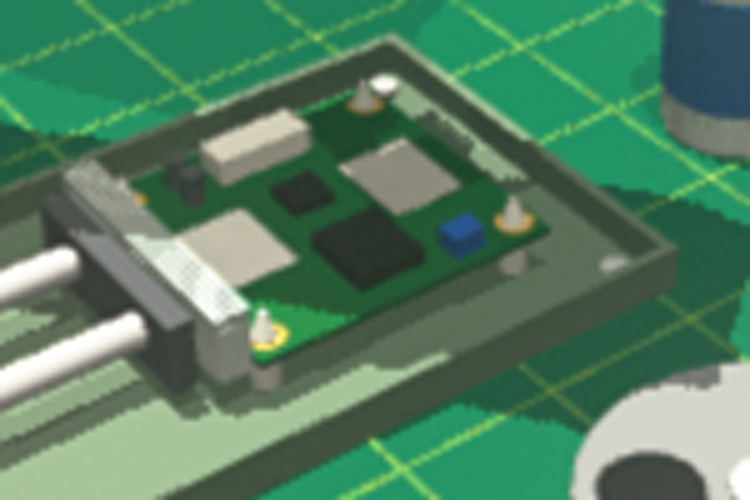

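Both sides are home at 23 mm. Next I'll push the lever with the closed fingers from its counterclockwise side, in small steps while watching the force.

```bash
cat >> h.py <<'E'
def pose(th,d,z=.098):
    a=YAW+th; u=np.array([np.cos(a),np.sin(a)]); n=np.array([-np.sin(a),np.cos(a)])
    p=AX+.1*u+d*n; return [*p,z],ori(a+np.pi/2),n
E
python3 - <<'E'
from h import *
P,R,n=pose(-.05,.040,.17); robot.move_ptp(P,R)
P,R,n=pose(-.05,.040); robot.move_linear(P,velocity=.15)
s=robot.get_state();f0=s['force'];print(s['time'],f0)
pk=0;th=-.05+.10;
clicked=False
for i in range(22):
    th-=.04; P,R,n=pose(th,.0235)
    robot.move_linear(P,velocity=.06,frame=R)
    s=robot.get_state();df=s['force']-f0;f=df[:2]@n;pk=max(pk,f)
    print(round(s['time'],2),round(th,2),'t %.1f r %.1f z %.1f'%(f,df[0]*n[1]-df[1]*n[0],df[2]))
    if pk>5.5 and f<1.5: print('click?');break
    if abs(f)>18: print('high');break
for nm in ('top','scene'):
  im=robot.grab_frame(nm)[:,:,::-1]; cv2.imwrite(f'pics/{nm}5.png',im)
E
```

```text
17.7333 [-0.27819132  0.25038781  0.43771715]
18.06 0.01 t -0.1 r -0.3 z 0.9
18.31 -0.03 t -0.6 r -0.3 z -0.5
18.56 -0.07 t -0.7 r 0.2 z 0.2
18.81 -0.11 t -0.0 r 0.6 z -0.9
19.06 -0.15 t 1.2 r 1.3 z -0.1
19.31 -0.19 t 1.0 r 1.1 z -0.1
19.56 -0.23 t 0.4 r 0.5 z -0.3
19.81 -0.27 t 0.2 r -0.4 z -0.6
20.06 -0.31 t 1.5 r 1.0 z -0.1
20.31 -0.35 t 0.8 r -0.2 z -0.2
20.56 -0.39 t 0.2 r 0.6 z -0.1
20.81 -0.43 t 0.6 r 0.6 z -0.8
21.06 -0.47 t 0.8 r 0.6 z -1.2
21.31 -0.51 t 0.9 r 1.0 z -0.8
21.56 -0.55 t 0.8 r 0.1 z -1.0
21.81 -0.59 t 0.9 r 0.2 z -0.3
22.06 -0.63 t 0.5 r 0.7 z 0.2
22.31 -0.67 t 1.0 r -0.4 z -0.8
22.56 -0.71 t 0.7 r 0.7 z -0.7
22.81 -0.75 t 0.7 r 0.6 z -0.5
23.06 -0.79 t -0.2 r 0.1 z -0.0
23.31 -0.83 t 1.5 r 1.3 z -0.5
```

View pics/top5.png

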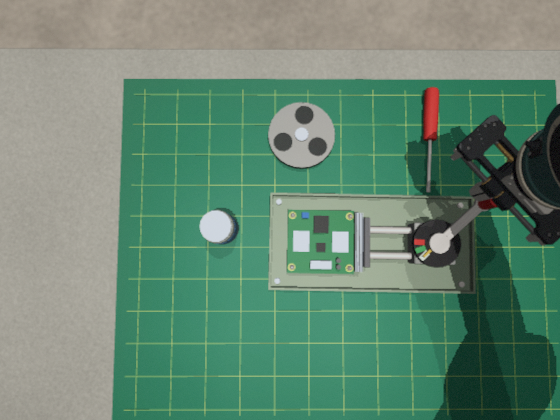

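View pics/scene5.png

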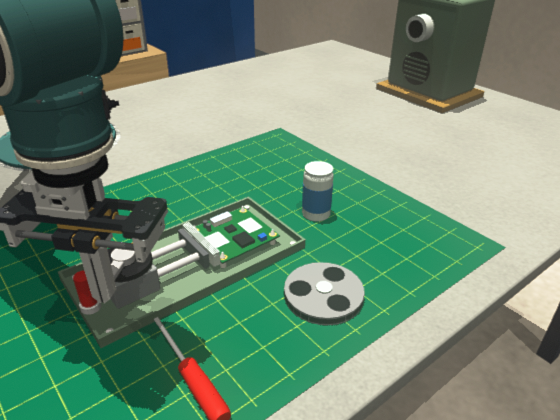

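The lever has swung to about −0.8 rad, and the pointer is still at the white mark, (425,258) in the top view. I'll continue.

```bash
cat > push.py <<'E'
import sys
from h import *
th,end=float(sys.argv[1]),float(sys.argv[2]);tag=sys.argv[3];pk=float(sys.argv[4])
f0=np.array([-.28,.25,.44])
fr=[]
while th>end+1e-6:
    th-=.03; P,R,n=pose(th,.0235)
    robot.move_linear(P,velocity=.06,frame=R)
    s=robot.get_state();df=s['force']-f0;f=df[:2]@n;pk=max(pk,f)
    print(round(s['time'],2),round(th,2),'t %.1f r %.1f z %.1f'%(f,df[0]*n[1]-df[1]*n[0],df[2]))
    if pk>4 and f<1.5: print('click?');break
    if f>18: print('high');break
im=robot.grab_frame('top')[:,:,::-1]; cv2.imwrite(f'pics/top{tag}.png',im)
cv2.imwrite(f'pics/top{tag}c.png',cv2.resize(im[165:301,380:500],None,fx=4.4,fy=4.4,interpolation=cv2.INTER_CUBIC))
E
python3 push.py -.83 -1.04 6 0
```

```text
23.66 -0.86 t 1.4 r 0.5 z 0.4
23.91 -0.89 t 0.8 r 0.0 z -1.0
24.16 -0.92 t 1.6 r -0.0 z -0.5
24.41 -0.95 t 1.2 r 0.3 z 0.0
24.66 -0.98 t 1.6 r -0.5 z -0.1
24.91 -1.01 t 1.6 r -0.2 z 0.4
25.16 -1.04 t 1.7 r -0.3 z -1.0
```

View pics/top6c.png

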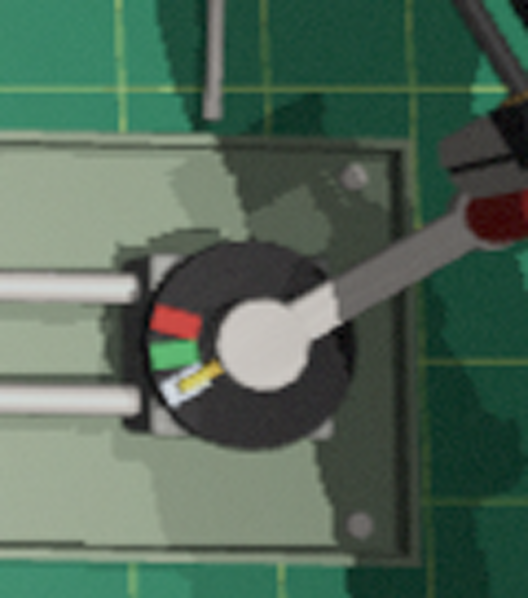

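The pointer is still on the white mark at crop (195,380), so the clamp isn't tight yet. I'll continue.

```bash
python3 push.py -1.04 -1.25 7 0
```

```text
25.46 -1.07 t 2.0 r 0.1 z -0.3
25.71 -1.1 t 1.1 r 0.1 z -1.2
25.96 -1.13 t 4.4 r -0.1 z -1.5
26.21 -1.16 t 8.2 r -0.9 z -1.8
26.46 -1.19 t 13.2 r -0.5 z -1.7
26.71 -1.22 t 17.5 r -1.9 z -2.9
26.96 -1.25 t 20.4 r -2.3 z -3.6
high
```

View pics/top7c.png

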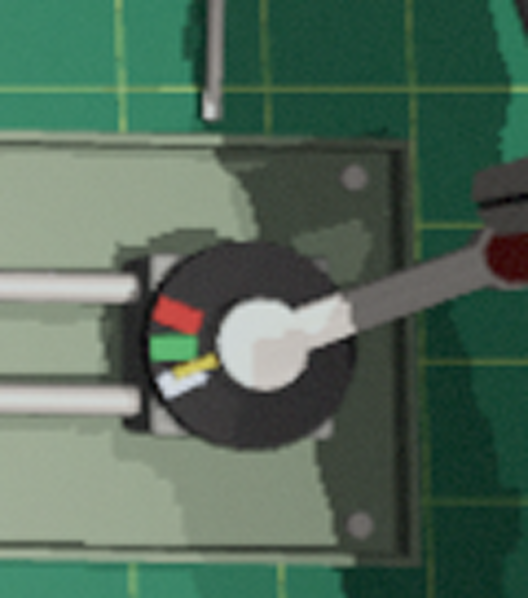

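The clutch has engaged: the pointer has moved off white, to crop (195,367). The reading is 20 N where up to about 12 N was expected, so I'll pause and check it, and look from the side.

Run:
```python
from h import *
P,R,n=pose(-1.25,.0235)
for i in range(3):
    s=robot.get_state();df=s['force']-np.array([-.28,.25,.44])
    e=np.array(s['ee_pos'])-P
    print(s['time'],'t %.1f'%(df[:2]@n),np.round(df,1),np.round(s['moment'],2),'lag mm',np.round([e[:2]@n*1e3,e[2]*1e3],1)); 
    if i<2: robot.pause(.25)
im=robot.grab_frame('scene')[:,:,::-1]; cv2.imwrite('pics/s7.png',cv2.resize(im[180:360,20:220],None,fx=3,fy=3,interpolation=cv2.INTER_CUBIC))
```

```text
27.0083 t 21.0 [19.2  8.7 -3.3] [ 1.91 -4.58  0.04] lag mm [3.3 1.2]
27.2583 t 20.1 [18.6  7.9 -3.3] [ 1.83 -4.37 -0.01] lag mm [3.2 1.1]
27.5083 t 19.6 [18.   8.  -4.1] [ 1.85 -4.34 -0.02] lag mm [3.1 1.1]
```

View pics/s7.png

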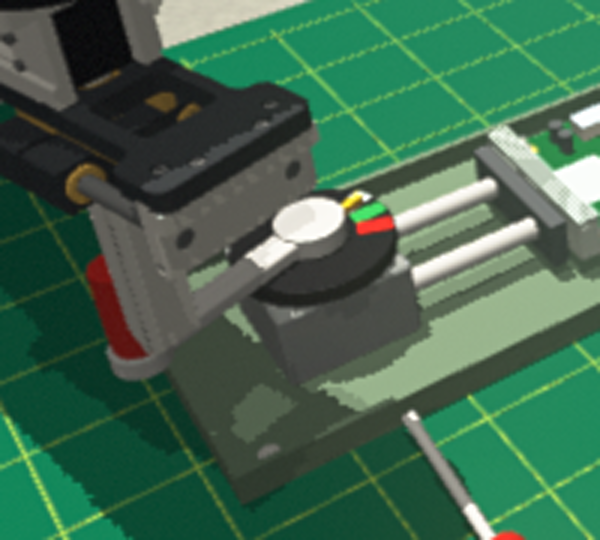

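The contact is at the grip as intended and the slip is about 0.1 rad. I'll continue in finer steps.

```bash
sed -i 's/th-=.03/th-=.015/; s/f>18/f>32/; s/f<1.5/f<.5*pk/' push.py; python3 push.py -1.25 -1.34 8 20
```

```text
27.81 -1.26 t 22.1 r -1.8 z -4.1
28.06 -1.28 t 21.7 r -2.0 z -3.9
28.31 -1.29 t 23.7 r -2.8 z -3.7
28.56 -1.31 t -0.0 r -0.6 z -0.8
click?
```

View pics/top8c.png

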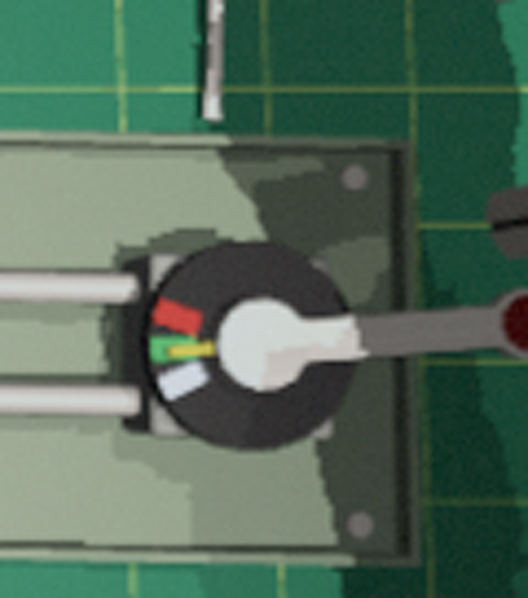

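It clicked: the pointer is on green at crop (190,349), the lever has jumped clear of the finger, and the force is zero. I'll back off, lift away and check.

Run:
```python
from h import *
P,R,n=pose(-1.305,.045); robot.move_linear(P,velocity=.12)
P,R,n=pose(-1.305,.045,.24); robot.move_linear(P,velocity=.2)
s=robot.get_state();q=np.array(s['qpos']);q[0]-=.45;
import math
robot.goto_joints(q)
s=robot.get_state();print(s['time'],s['ee_pos'],np.round(s['force'],1))
for n,b in (('top',(165,301,262,484)),('scene',(180,360,40,330))):
  im=robot.grab_frame(n)[:,:,::-1]; cv2.imwrite(f'pics/{n}9.png',im)
  cv2.imwrite(f'pics/{n}9c.png',cv2.resize(im[b[0]:b[1],b[2]:b[3]],None,fx=2.7,fy=2.7,interpolation=cv2.INTER_CUBIC))
```

```text
30.95 [0.65947358 0.13247762 0.23834803] [ 0.6 -0.6 -0.7]
```

View pics/top9c.png

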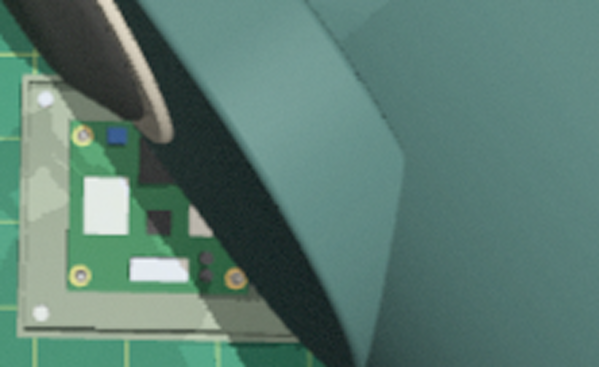

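View pics/scene9.png

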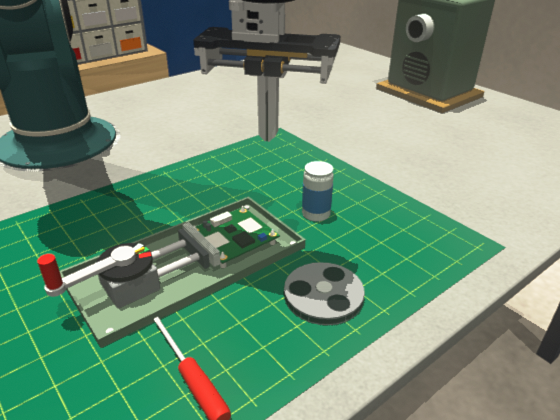

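Joint 1 swung the arm the other way and it now blocks the top view, though nothing was touched. I'll swing it back, high above everything, for a clear look.

Run:
```python
from h import *
q=np.array(robot.get_state()['qpos']);q[0]+=1.05
robot.goto_joints(q)
s=robot.get_state();print(s['time'],s['ee_pos'],np.round(s['force'],1))
im=robot.grab_frame('top')[:,:,::-1]; cv2.imwrite('pics/top10.png',im)
cv2.imwrite('pics/top10c.png',cv2.resize(im[165:301,262:484],None,fx=3.5,fy=3.5,interpolation=cv2.INTER_CUBIC))
```

```text
33.45 [ 0.44384977 -0.50527896  0.23856054] [-0.2 -0.3 -1. ]
```

View pics/top10c.png

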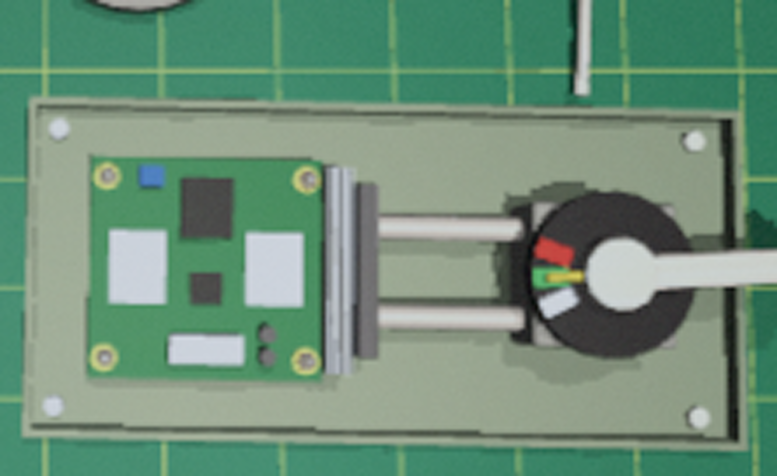

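View pics/top10.png

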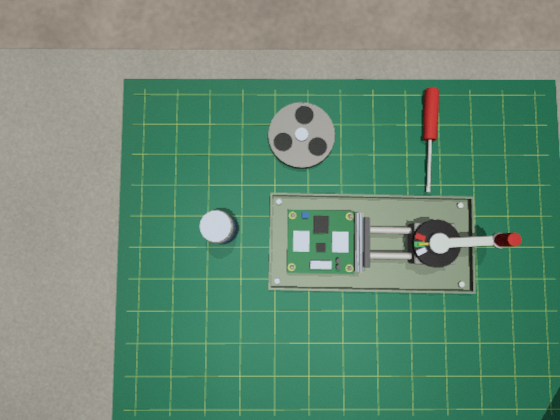

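All four barbs show through the board. The pointer is on green at (424,244), and the screwdriver, reel and can are where they started.

```bash
python3 -c "
from rig import robot
robot.sign_off()"
```

```text
the job is handed in; nothing more can be done
```

The board is refitted and the clamp tightened to its first click, and I handed the job in at about 33 s of the 59 s allowed.

- **Board:** I pressed the left pad first, then the right, with the fingers closed. Both pads came to a stop at about 23 mm, and all four barbs show through the board in the last picture.
- **Clamp:** I pushed the lever clockwise in small steps. The clutch took hold at about −1.1 rad from chassis +x. At about −1.3 rad the force dropped from 24 N to zero as the lever jumped ahead, and I stopped and backed away. The last picture, with the arm clear, shows the pointer on the green mark and not the red.
- **Loose items:** the screwdriver, reel and spray can look unmoved.

Three readings or moves did not match what I expected:
- **Clutch force:** it read 20–24 N at the wrist, against about 12 N expected (9.5 N plus drag). I didn't find out why. Contact was at the grip, and the click was clean.
- **First left press:** the force reached 45 N through the fingertips because my stop was set per step, and the stop felt soft. A second touch confirmed the left side was home.
- **Retreat:** my first move away swung the arm the wrong way, but it stayed high and touched nothing.

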